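# Load a vial into a photometer's pop-out tray and click it shut

## Task

Press the orange release key on top of the photometer so that its sample tray pops out, stand the blue-capped vial in the tray's well, then push the tray home until it clicks and stays shut by itself. Press and push gently, no harder than it needs: more than 18 N on the key or the tray breaks the catch. Leave the other vials and the beaker where they stand.

Things in the scene. Friction and masses are not known exactly. Their poses are not given: they have to be found in the camera images.
- reader: White vial photometer fixed to the worktop: box 90 mm deep (x), 100 mm wide (y), 82 mm high. Origin at the centre of its underside, z up; its front, where the tray comes out, faces its own -x, roughly towards the robot. Orange key on its top, grey tray front with a blue pad on its front.
- key_top (a point): Centre of the top face of the orange release key (26 mm along the reader's x, 34 mm along y), 97 to 102 mm above the worktop, 10 to 15 mm in front of the reader's centre. Pressed straight down against a spring: the tray is released, with a total of 5 to 8 N, when the key's top has come down to about 91 mm above the worktop; its rigid end is 13 mm below its start. It comes back up when let go.
- key (a joint): Travel of the release key in m: 0 up, 0.013 fully down. It also dips by itself while the tray's hook rides over the catch as the tray is pushed home, and comes back up at the click. The hook meets the catch when the tray stands at 0.020 to 0.010.
- tray (a joint): Tray position in m along the reader's -x: 0.064 popped out; latched shut somewhere from 0 to 0.010, unlike each time. A spring drives it out. Pushing home takes 1 to 3 N, then 4 to 8 N while its hook rides over the catch, then less (the click), and 1 to 3 mm behind is a rigid stop. The click lies 1 to 7 mm deeper than the latched position, at a hidden depth. Unclicked, the tray comes out again.
- tray_pad (a point): Centre of the front face of the blue push pad (40 mm wide, 26 mm high, 14 mm proud of the tray's grey front panel), 43 mm above the worktop; moves with the tray: 61 mm plus the tray's joint value in front of the reader's centre. The panel is 82 mm wide, from 6 to 72 mm above the worktop. The face looks along the reader's -x. Push it along the reader's +x.
- well (a point): Centre of the floor of the tray's round vial well, 8 mm above the worktop, 47 mm behind the pad's face; moves with the tray: inside the reader when shut, 33 mm before its front when out. Well 32 mm wide, 16 mm deep, bevelled mouth, in a black block (40 mm in x, 50 mm in y), top 24 mm above the worktop. The front panel's inner face is 25 mm before the well's centre.
- vial_blue_mid (a point): Centre, half-way up, of the blue-capped sample vial to be loaded: glass, 27 mm wide, 59 mm high with a 22 mm wide cap on the top 12 mm, 18 to 31 g, standing on the worktop. Grip its upper body or cap from above so that the fingers stay above the tray's black block. In the well its centre is 29.5 mm above the well's floor.
- vial_red_mid (a point): Centre of a red-capped vial of the same size; leave it standing.
- vial_white_mid (a point): Centre of a white-capped vial of the same size; leave it standing.
- beaker: Empty glass beaker, 70 to 77 mm wide, 92 mm high, origin at the centre of its underside; leave it standing.
There are look-alikes about, which are no part of the job. Leave any purple look-alike of the part that bears vial_blue_mid alone. What is shaped like the reader but pink is not meant.

How it is judged:
By the outcome, as a careful person would: the job done as asked, in the order asked, and still so for the second after the job is handed in, with the robot touching nothing.
It also fails if it takes over 72 s, if anything falls off the work surface, if the arm or the gripper's body presses on something with over 40 N, if the wrist force passes 120 N, or if a joint passes its speed limit or range.

## Robot

A 6-joint arm with a two-finger parallel gripper is mounted at the origin on a cart in front of the work surface, level with it; the furniture and walls round the work are solid. World frame = base frame: x ahead of the robot, y to its left, z up, the work surface at z = 0. Lengths are in m, angles in rad, forces in N, time in s.
With the tool pointing down it reaches from about 0.15 to 0.775 m from the base axis. Payload 6.1 kg.
Tool frame: the origin (TCP) lies at the very end of the fingers, on their centre line; the grasp point (between the pads) lies 19 mm behind it; z points along the fingers, y is the direction in which the jaws open and shut (so a half turn about z gives the same grasp; the last joint's range is limited). The gripper opens to 85 mm and grips with 20 to 120 N. Pads are 22 mm wide; open, the fingers measure 114 mm over their backs; the gripper's body (76 mm by 85 mm) begins 54 mm behind the grasp point. The pads swing forward as they close: fully open they stand 13 mm farther back than shut.
Start: joints at [-1.332, 0.126, -0.04, 1.405, 0, 1.571], TCP at [0.124, -0.51, 0.231] pointing down, gripper open.
Joint ranges: [-2.72, 2.72], [-0.95, 1.95], [-1.27, 1.35], [-1.78, 2.02], [-1.46, 1.47], [-3.14, 3.14]. Speed limits (rad/s): [2.39, 2.39, 3.01, 3.14, 3.14, 3.14].

## Interface

Orientations are given as a unit quaternion [w, x, y, z].
In Python, from bench import manip gives the robot as it stands.
- The arm moves only by the tool apply_moves, never from a script. Its argument "rows" is a list of rows, each a list of 5 numbers: the finger opening in m, from 0 to 0.0854, then the shift along the tool's x, y, z in m, then the turn about the tool's z in rad. A call has 1 to 8 rows; each row shifts and turns the commanded pose from where the row before left it, along the tool's axes as they then stand; what a row does not reach is not made up. A row lasts 1/12 s, in which the tool goes at most 41.7 mm and 7.16 degrees, less where a joint would pass 70% of its speed; a pose out of reach is approached as far as the arm can. A call with a gripper value outside its range is refused whole. The fingers move at their own pace and stop on an object; the grip force is fixed at half the most. Time passes only in rows, so rows that do not move let the fingers close. It gives the time, the measured TCP pose, the force and the opening at its end, in the units of the state.
- manip.observe(): the state, without advancing time (a new reading comes with each control period).
- manip.get_image(name): name is "side" or "top"; returns the picture (400x640x3 uint8, blue, green, red); there is no depth.
- manip.get_calibration(name): a dict with "camera_matrix" (3x3 intrinsics, pixels), "dist_coeffs" ([k1, k2, p1, p2, k3] as OpenCV has them; the pictures are not rectified), "eye" and "orientation" of the camera in the world. Camera axes: x right, y up, looking along -z (the intrinsics and any distortion apply to the point x, -y, -z); pixel columns grow to the right and rows downward; lengths in m; the calibration is good to about 2 mm. A picture is of the moment at which its call begins. get_calibration takes no time and is no camera call.
- manip.job_done(): hands the job in, once; it reports no verdict.
The state is a dict: "clock": time; "joint_positions": joint angles; "dq": joint speeds; "effort": joint torques, N m; "position": TCP position; "eef_rot": TCP orientation; "force": force on the tool from outside, world axes, zero at the start; "wrist_torque": the same for the moment, N m; "width": finger opening in m.
Only numpy, scipy, OpenCV 4.12 (cv2) and the standard library are available. Lean on these libraries where they do the work, as an engineer would, in place of code of your own. Each camera call takes 0.05 s, during which the arm holds its last target.

## Working session

There is one attempt and no reset: what is moved stays moved. The work goes in short steps, Python scripts to look and compute and a tool call to move; the robot and the scene stay as the last step left them, time stands still between calls to the robot, and variables do not carry over. Pictures are saved under pics/ and viewed, and the job is handed in when it is done.

Besides the shell and the picture viewer there is one more tool, called by a JSON object that holds its "name" and its "arguments", one argument or row to a line. apply_moves: Moves the arm, as the interface text tells. Its arguments: {"type":"object","properties":{"rows":{"type":"array"}},"required":["rows"]}

```bash
mkdir -p pics; ls; cat > h.py <<'E'
import numpy as np,cv2
from bench import manip
from scipy.spatial.transform import Rotation as R
def rot(q): return R.from_quat([q[1],q[2],q[3],q[0]]).as_matrix()
def cal(n):
    c=manip.get_calibration(n);return np.array(c["camera_matrix"]),np.array(c["dist_coeffs"]),np.array(c["eye"]),c["orientation"]
def ray(n,p):
    K,D,e,o=cal(n);o=np.array(o)
    M=rot(o) if o.size==4 else o
    u=cv2.undistortPoints(np.array(p,float).reshape(-1,1,2),K,D).reshape(-1,2)
    d=np.c_[u[:,0],-u[:,1],-np.ones(len(u))]@M.T
    return e,d
def plane(n,p,z):
    e,d=ray(n,p);return e+d*((z-e[2])/d[:,2])[:,None]
def proj(n,P):
    K,D,e,o=cal(n);o=np.array(o);M=rot(o) if o.size==4 else o
    c=(np.array(P,float).reshape(-1,3)-e)@M;c=c*[1,-1,-1]
    return cv2.projectPoints(c,np.zeros(3),np.zeros(3),K,D)[0].reshape(-1,2)
E
python3 - <<'E'
from h import *
for n in("top","side"):
    im=manip.get_image(n);cv2.imwrite(f"pics/{n}0.png",im);print(n,cal(n))
print(manip.observe())
E
```

```text
pics
top (array([[398.56082944,   0.        , 322.16298644],
       [  0.        , 398.56082944, 202.37407036],
       [  0.        ,   0.        ,   1.        ]]), array([-0.02858657,  0.        ,  0.        ,  0.        ,  0.        ]), array([ 0.33163194, -0.06117577,  1.2364673 ]), array([ 0.71426027,  0.05643229, -0.05239159, -0.69563121]))
side (array([[503.18570965,   0.        , 319.54170815],
       [  0.        , 503.18570965, 201.74941003],
       [  0.        ,   0.        ,   1.        ]]), array([-0.07575428,  0.        ,  0.        ,  0.        ,  0.        ]), array([0.29298079, 1.06323792, 0.77910941]), array([-0.07082206, -0.04524652,  0.48317988,  0.87147817]))
{'clock': 0.1, 'joint_positions': array([-1.33198553e+00,  1.26312442e-01, -4.04902152e-02,  1.40540447e+00,
        2.49218054e-05,  1.57083235e+00]), 'dq': array([ 0.00028085, -0.00182817,  0.00104535,  0.00055929,  0.00121237,
       -0.00120418]), 'effort': array([ 1.40351007e-03, -4.36909962e+01,  3.53603160e+01,  1.39018099e-02,
        9.62147737e-05,  1.97823778e-05]), 'position': array([ 0.12410835, -0.50974484,  0.23061783]), 'eef_rot': array([-7.01858563e-04,  9.92881541e-01,  1.19103939e-01, -7.16688105e-05]), 'force': array([ 0.56368227,  0.28226757, -1.54724684]), 'wrist_torque': array([0.02378051, 0.02060178, 0.01099904]), 'width': 0.08517586811918025}
```

View pics/top0.png

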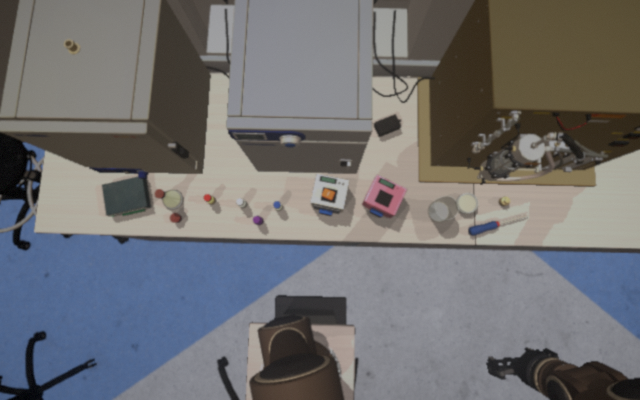

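View pics/side0.png

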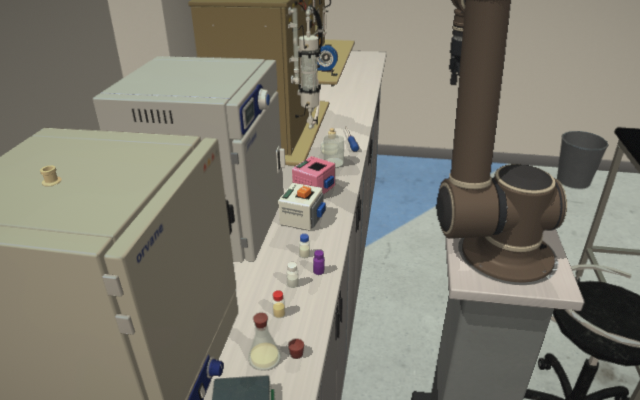

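```bash
python3 - <<'E'
from h import *
t=cv2.imread("pics/top0.png");s=cv2.imread("pics/side0.png")
a=cv2.resize(t[160:235,190:350],None,fx=5,fy=5,interpolation=cv2.INTER_CUBIC)[:300]
a=cv2.resize(t[165:235,235:365],None,fx=6,fy=6,interpolation=cv2.INTER_CUBIC)
b=cv2.resize(s[170:290,260:350],None,fx=5,fy=5,interpolation=cv2.INTER_CUBIC)
cv2.imwrite("pics/ct0.png",a);cv2.imwrite("pics/cs0.png",b)
def comps(n,im,lo,hi,mn=6):
    h=cv2.cvtColor(im,cv2.COLOR_BGR2HSV);m=cv2.inRange(h,lo,hi)
    k,_,st,c=cv2.connectedComponentsWithStats(m)
    for i in range(1,k):
        if st[i,4]>=mn:print(n,st[i],c[i].round(1))
for n,im in(("top",t),("side",s)):
    print("orange");comps(n,im,(5,160,120),(18,255,255))
    print("blue");comps(n,im,(105,130,60),(125,255,255),10)
E
```

```text
orange
top [323 189  12  11  72] [328.3 194.1]
blue
top [140 173   3   4  10] [140.8 174.3]
top [275 203   4   4  12] [276.5 204.5]
top [320 210  11   5  32] [325.  211.6]
top [371 210  11   6  24] [375.9 212.5]
orange
side [297 187  14  11  90] [303.5 192.3]
blue
side [318  46  19  24 143] [328.5  57.5]
side [349 137   9  14  74] [352.9 143.9]
side [325 176   8  12  50] [327.9 181.3]
side [317 203   8  14  75] [320.3 209.2]
side [301 235   7   7  43] [304.  237.9]
side [209 360  11  15 128] [214.3 367.9]
```

View pics/ct0.png

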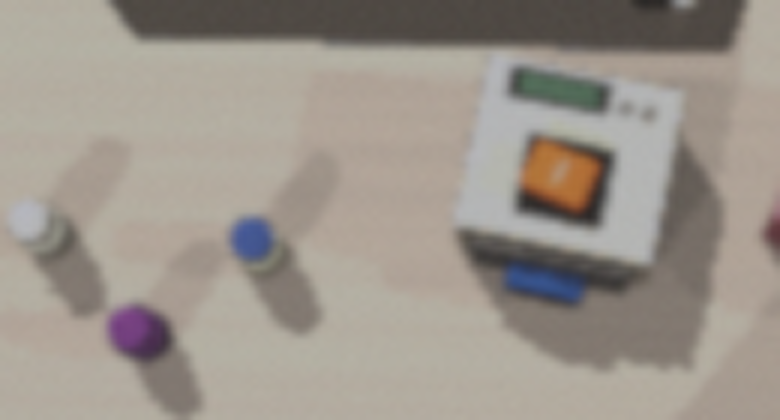

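View pics/cs0.png

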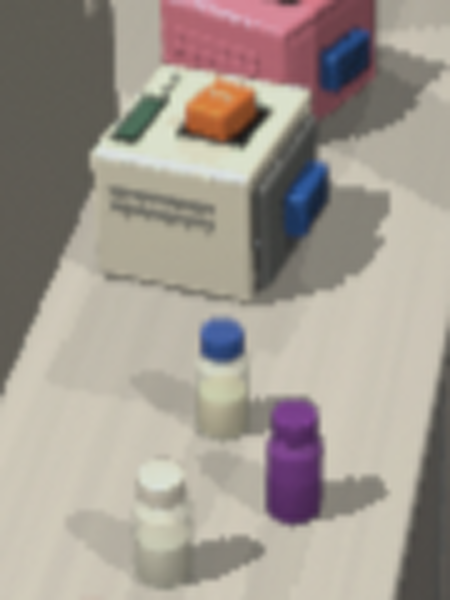

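The candidates, by pixel: the white reader (top 330,194) and the pink one (top 384,196). The vials are blue-capped (top 277,205; side 304,238), white (241,202), red (209,199) and purple (258,220). The white reader and the blue-capped vial fit the description. The crops confirm it: the white box carries the orange key, and the vial is clear glass with a blue cap. Now I'll measure.

```bash
python3 - <<'E'
from h import *
t=cv2.imread("pics/top0.png")
c=np.array([[490,58],[682,92],[648,265],[458,228]])/6+[235,165]-.4
P=plane("top",c,.082);print(P.round(4)); ctr=P.mean(0);print("ctr",ctr)
e1=P[0]-P[1];print("w",np.linalg.norm(e1),np.linalg.norm(P[2]-P[3]),np.linalg.norm(P[0]-P[3]),np.linalg.norm(P[1]-P[2]))
yw=[np.arctan2(-(v)[0],v[1]) for v in(P[0]-P[1],P[3]-P[2])]+[np.arctan2(v[1],v[0]) for v in (P[0]-P[3],P[1]-P[2])]
print("yaw",np.degrees(yw))
def tri(a,b):
    e1,d1=ray("top",[a]);e2,d2=ray("side",[b]);d1=d1[0]/np.linalg.norm(d1);d2=d2[0]/np.linalg.norm(d2)
    A=np.c_[d1,-d2];x=np.linalg.lstsq(A,e2-e1,rcond=None)[0]
    p,q=e1+d1*x[0],e2+d2*x[1];return (p+q)/2,np.linalg.norm(p-q)
print("key",plane("top",[[328.5,194]],.0995),tri([328.3,194.0],[303.5,191.5]))
print("cap",plane("top",[[276.7,204.7]],.057),tri([276.7,204.7],[304,237.5]))
# vial side: axis at base etc
print("side cap top", plane("side",[[304.3,235.8]],.059))
print("side cap mid", plane("side",[[304.,237.9]],.0535))
print("pad",plane("top",[[325,211.8]],.05))
# side box top corners
s=np.array([[163,72],[313,90],[255,185],[93,155]])/5+[260,170]-.4
print(plane("side",s,.082).round(4))
for nm,px in(("purple",[[258.3,220]]),("white",[[240.5,201.5]])):print(nm,plane("top",px,.057).round(3))
E
```

```text
[[ 0.5946 -0.0324  0.082 ]
 [ 0.5799 -0.1275  0.082 ]
 [ 0.4935 -0.1124  0.082 ]
 [ 0.5093 -0.0193  0.082 ]]
ctr [ 0.54432656 -0.0729001   0.082     ]
w 0.09622514426215624 0.0944617652993291 0.08637460070346002 0.0878099048508561
yaw [-8.77850954 -9.63846348 -8.767221   -9.9250254 ]
key [[ 0.53309892 -0.06998018  0.0995    ]] (array([ 0.53528067, -0.06940652,  0.09041723]), np.float64(0.001163496603574691))
cap [[0.50407537 0.0839493  0.057     ]] (array([0.50500034, 0.08452805, 0.05255618]), np.float64(0.0005473935571061463))
side cap top [[0.50403457 0.08614094 0.059     ]]
side cap mid [[0.50468543 0.08740071 0.0535    ]]
pad [[ 0.48736678 -0.06117841  0.05      ]]
[[ 0.5779 -0.1187  0.082 ]
 [ 0.4922 -0.1116  0.082 ]
 [ 0.506  -0.0113  0.082 ]
 [ 0.5957 -0.0274  0.082 ]]
purple [[0.457 0.137 0.057]]
white [[0.511 0.193 0.057]]
```

{"name": "apply_moves", "arguments": {
  "rows": [
    [0,0,0,0,0.1],
    [0,0,0,0,0.1],
    [0,0,0,0,0.1],
    [0,0,0,0,0.1],
    [0,0,0,0,0]
  ]
}}

```text
clock: 0.52
position: [0.1241, -0.5098, 0.2309]
eef_rot: [-0.0, 0.997, -0.082, -0.0]
force: [0.4, -0.4, 0.1]
width: 0.0258
```

```bash
cat > st.py <<'E'
from h import *
import sys
o=manip.observe();M=rot(o["eef_rot"])
print("t",round(o["clock"],2),"p",o["position"].round(4),"f",o["force"].round(1),"w",round(o["width"],4),"yaw",np.degrees(np.arctan2(M[1,0],M[0,0])).round(2),"zax",M[:,2].round(3),"q",o["joint_positions"].round(2))
for a in sys.argv[1:]:
    T=np.array(eval(a));print(a,"-> tool",(M.T@(T-o["position"])).round(4))
E
python3 st.py "[.533,-.0695,.2306]"; python3 - <<'E'
from h import *
print(plane("top",[[250,171],[350,171]],0), plane("top",[[235,125],[365,125]],.5))
E
```

```text
t 0.52 p [ 0.1241 -0.5098  0.2309] f [ 0.4 -0.4  0.1] w 0.0258 yaw -9.38 zax [-0.     0.001 -1.   ] q [-1.33  0.13 -0.04  1.41  0.    1.97]
[.533,-.0695,.2306] -> tool [ 0.3317 -0.5011  0.0006]
[[ 0.61858361  0.1808938   0.        ]
 [ 0.62672431 -0.13726879  0.        ]] [[ 0.59295499  0.11720116  0.5       ]
 [ 0.59917041 -0.13403727  0.5       ]]
```

{"name": "apply_moves", "arguments": {
  "rows": [
    [0,0.01,-0.03,0,0],
    [0,0.02,-0.03,0,0],
    [0,0.02,-0.03,0,0],
    [0,0.02,-0.03,0,0],
    [0,0.02,-0.03,0,0],
    [0,0.02,-0.03,0,0],
    [0,0.02,-0.03,0,0],
    [0,0.02,-0.03,0,0]
  ]
}}

```text
clock: 1.18
position: [0.3115, -0.2957, 0.2312]
eef_rot: [0.0, 0.997, -0.079, 0.0]
force: [1.2, -0.4, 0.2]
width: -0.0003
```

{"name": "apply_moves", "arguments": {
  "rows": [
    [0,0.02,-0.03,0,0],
    [0,0.02,-0.03,0,0],
    [0,0.02,-0.03,0,0],
    [0,0.02,-0.03,0,0],
    [0,0.02,-0.03,0,0],
    [0,0.02,-0.03,0,0],
    [0,0.01,-0.03,0,0],
    [0,0.0,0,0,0]
  ]
}}

```text
clock: 1.85
position: [0.4749, -0.1069, 0.2306]
eef_rot: [-0.001, 0.997, -0.076, -0.0]
force: [-0.2, -1.0, 0.0]
width: 0.0001
```

```bash
python3 st.py "[.533,-.0695,.2306]"; python3 - <<'E'
from h import *
for n in("top","side"):cv2.imwrite(f"pics/{n}1.png",manip.get_image(n))
s=cv2.imread("pics/side1.png")[80:280,220:460];t=cv2.imread("pics/top1.png")[140:340,230:430]
cv2.imwrite("pics/m1.png",cv2.resize(np.hstack([t,s]),(792,360)))
E
```

```text
t 1.85 p [ 0.4749 -0.1069  0.2306] f [-0.2 -1.   0. ] w 0.0001 yaw -8.75 zax [-0.     0.002 -1.   ] q [-0.22  0.05 -0.12  1.4   0.    3.07]
[.533,-.0695,.2306] -> tool [ 0.0517 -0.0458  0.    ]
```

View pics/m1.png

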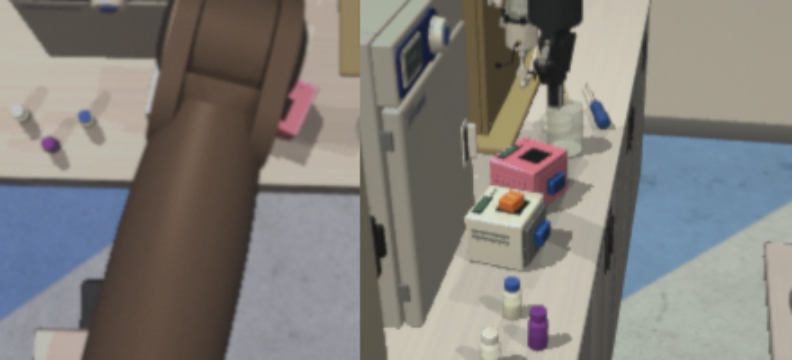

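The last joint is near its range (3.07), so I'll make a half turn here for the same grasp.

{"name": "apply_moves", "arguments": {
  "rows": [
    [0,0,0,0,-0.12],
    [0,0,0,0,-0.12],
    [0,0,0,0,-0.12],
    [0,0,0,0,-0.12],
    [0,0,0,0,-0.12],
    [0,0,0,0,-0.12],
    [0,0,0,0,-0.12],
    [0,0,0,0,-0.12]
  ]
}}

```text
clock: 2.62
position: [0.4719, -0.1121, 0.2313]
eef_rot: [0.0, 0.92, 0.391, -0.0]
force: [0.4, 0.2, 0.8]
width: -0.0001
```

{"name": "apply_moves", "arguments": {
  "rows": [
    [0,0,0,0,-0.12],
    [0,0,0,0,-0.12],
    [0,0,0,0,-0.12],
    [0,0,0,0,-0.12],
    [0,0,0,0,-0.12],
    [0,0,0,0,-0.12],
    [0,0,0,0,-0.12],
    [0,0,0,0,-0.12]
  ]
}}

```text
clock: 3.28
position: [0.472, -0.1122, 0.2314]
eef_rot: [0.0, 0.635, 0.772, -0.0]
force: [-0.6, -0.2, 0.5]
width: -0.0001
```

{"name": "apply_moves", "arguments": {
  "rows": [
    [0,0,0,0,-0.12],
    [0,0,0,0,-0.12],
    [0,0,0,0,-0.12],
    [0,0,0,0,-0.12],
    [0,0,0,0,-0.12],
    [0,0,0,0,-0.12],
    [0,0,0,0,-0.12],
    [0,0,0,0,-0.12]
  ]
}}

```text
clock: 3.95
position: [0.4719, -0.1121, 0.2314]
eef_rot: [-0.0, 0.207, 0.978, -0.0]
force: [0.4, 0.8, 0.1]
width: -0.0003
```

{"name": "apply_moves", "arguments": {
  "rows": [
    [0,0,0,0,-0.12],
    [0,0,0,0,-0.12],
    [0,0,0,0,-0.01],
    [0,0,0,0,0]
  ]
}}

```text
clock: 4.28
position: [0.4722, -0.1118, 0.2314]
eef_rot: [-0.0, 0.088, 0.996, -0.0]
force: [0.8, 0.5, -0.5]
width: 0.0001
```

```bash
python3 st.py "[.533,-.0695,.12]"
```

```text
t 4.28 p [ 0.4722 -0.1118  0.2314] f [ 0.8  0.5 -0.5] w 0.0001 yaw 169.91 zax [-0. -0. -1.] q [-0.23  0.05 -0.12  1.4  -0.   -0.06]
[.533,-.0695,.12] -> tool [-0.0524  0.0523  0.1114]
```

{"name": "apply_moves", "arguments": {
  "rows": [
    [0,-0.02,0.02,0,-0.01],
    [0,-0.02,0.02,0.01,0],
    [0,-0.0125,0.0125,0.03,0],
    [0,0,0,0.03,0],
    [0,0,0,0.02,0],
    [0,0,0,0.01,0],
    [0,0,0,0,0]
  ]
}}

```text
clock: 4.87
position: [0.5316, -0.068, 0.1289]
eef_rot: [-0.002, 0.082, 0.997, 0.0]
force: [0.2, -0.9, 0.0]
width: 0.0001
```

```bash
python3 st.py "[.533,-.0695,.102]"; python3 - <<'E'
from h import *
for n in("top","side"):cv2.imwrite(f"pics/{n}2.png",manip.get_image(n))
s=cv2.imread("pics/side2.png")[120:240,240:380]
cv2.imwrite("pics/m2.png",cv2.resize(s,None,fx=5,fy=5))
E
```

```text
t 4.87 p [ 0.5316 -0.068   0.1289] f [ 0.2 -0.9  0. ] w 0.0001 yaw 170.56 zax [-0.004  0.    -1.   ] q [-0.13  0.17 -0.21  1.19 -0.    0.04]
[.533,-.0695,.102] -> tool [-0.0018 -0.0013  0.0269]
```

View pics/m2.png

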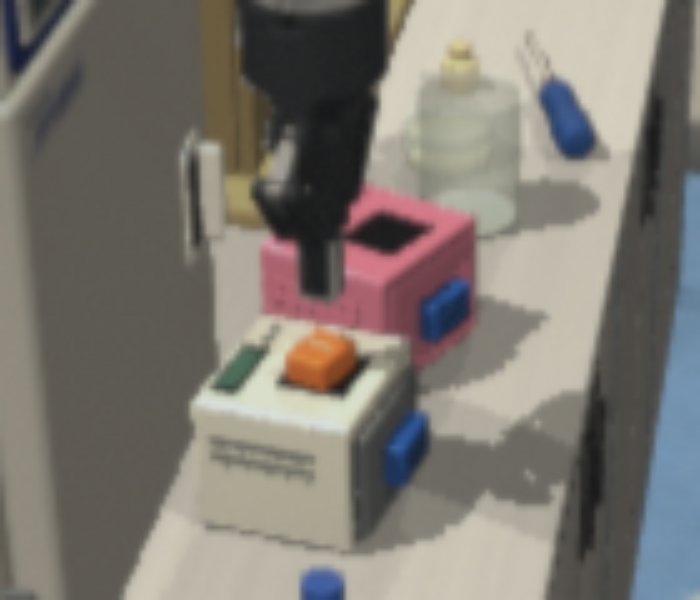

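{"name": "apply_moves", "arguments": {
  "rows": [
    [0,0,0,0.01,0],
    [0,0,0,0.01,0],
    [0,0,0,0.005,0],
    [0,0,0,0.002,0],
    [0,0,0,0,0]
  ]
}}

```text
clock: 5.38
position: [0.5328, -0.0678, 0.1037]
eef_rot: [-0.001, 0.081, 0.997, 0.0]
force: [0.8, 0.7, -0.0]
width: 0.0002
```

{"name": "apply_moves", "arguments": {
  "rows": [
    [0,0,0,0.002,0],
    [0,0,0,0.002,0],
    [0,0,0,0,0]
  ]
}}

```text
clock: 5.63
position: [0.5336, -0.0678, 0.1006]
eef_rot: [0.0, 0.081, 0.997, -0.0]
force: [0.3, 0.2, 3.0]
width: -0.0002
```

{"name": "apply_moves", "arguments": {
  "rows": [
    [0,0,0,0.002,0],
    [0,0,0,0.002,0],
    [0,0,0,0,0]
  ]
}}

```text
clock: 5.88
position: [0.5336, -0.0678, 0.0969]
eef_rot: [0.001, 0.081, 0.997, -0.0]
force: [-1.0, -0.3, 3.3]
width: -0.0002
```

{"name": "apply_moves", "arguments": {
  "rows": [
    [0,0,0,0.002,0],
    [0,0,0,0.002,0],
    [0,0,0,0,0]
  ]
}}

```text
clock: 6.13
position: [0.5336, -0.0678, 0.0924]
eef_rot: [0.0, 0.081, 0.997, -0.0]
force: [0.2, -0.1, 1.6]
width: 0.0004
```

{"name": "apply_moves", "arguments": {
  "rows": [
    [0,0,0,0.001,0],
    [0,0,0,0.001,0],
    [0,0,0,0,0]
  ]
}}

```text
clock: 6.38
position: [0.5335, -0.0678, 0.0902]
eef_rot: [0.0, 0.081, 0.997, 0.0]
force: [-0.4, -0.6, 2.6]
width: -0.0001
```

```bash
python3 st.py; cat > look.py <<'E'
from h import *
import sys
n,k,x0,x1,y0,y1,f=sys.argv[1],sys.argv[2],*map(int,sys.argv[3:])
im=manip.get_image(n);cv2.imwrite(f"pics/{k}_full.png",im);cv2.imwrite(f"pics/{k}.png",cv2.resize(im[y0:y1,x0:x1],None,fx=f,fy=f,interpolation=cv2.INTER_CUBIC))
E
python3 look.py side s3 260 380 150 260 5
```

```text
t 6.38 p [ 0.5335 -0.0678  0.0902] f [-0.4 -0.6  2.6] w -0.0001 yaw 170.67 zax [ 0. -0. -1.] q [-0.13  0.19 -0.28  1.1   0.    0.04]
```

View pics/s3.png

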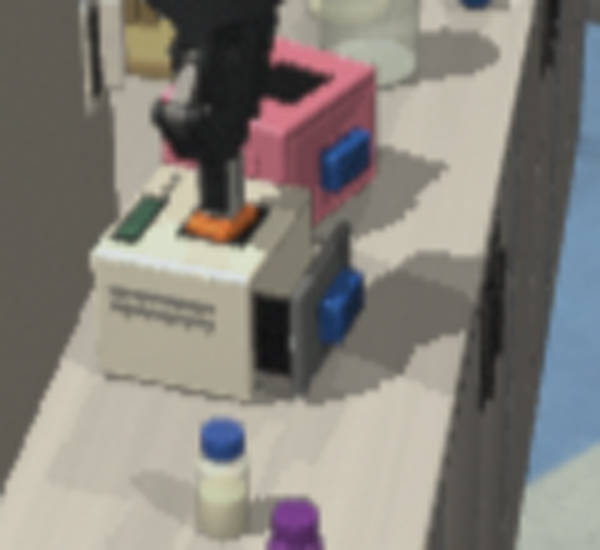

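The tray is coming out (the side crop shows a dark gap behind the panel near 275,335). I'll lift off and look again.

{"name": "apply_moves", "arguments": {
  "rows": [
    [0,0,0,0,0],
    [0,0,0,0,0],
    [0,0,0,-0.01,0],
    [0,0,0,-0.02,0],
    [0.05,0,0,-0.03,0],
    [0.05,0,0.03,-0.01,0],
    [0.05,0,0.04,0,0]
  ]
}}

```text
clock: 7.02
position: [0.5458, -0.0001, 0.1642]
eef_rot: [0.002, 0.084, 0.996, -0.0]
force: [0.7, 0.0, -0.2]
width: 0.036
```

```bash
python3 st.py "[.504,.086,.15]"; 
python3 look.py side s4 260 380 150 260 5;python3 look.py top t4 235 365 165 245 6
```

```text
t 7.02 p [ 5.458e-01 -1.000e-04  1.642e-01] f [ 0.7  0.  -0.2] w 0.036 yaw 170.4 zax [ 0.005 -0.001 -1.   ] q [ 0.    0.17 -0.14  1.26 -0.    0.17]
[.504,.086,.15] -> tool [0.0557 0.0779 0.0139]
```

View pics/s4.png

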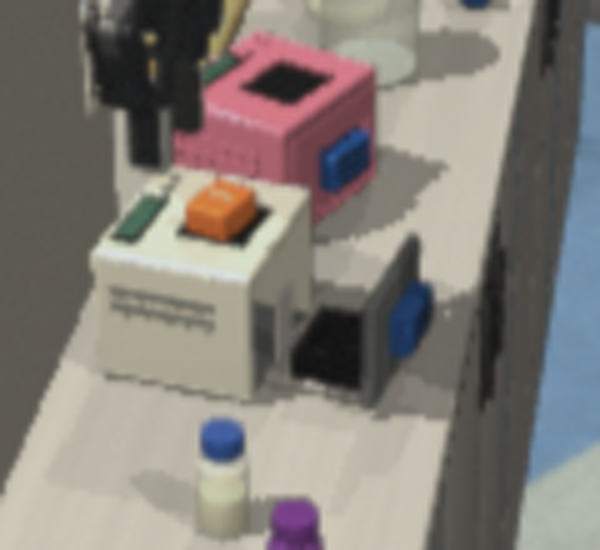

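View pics/t4.png

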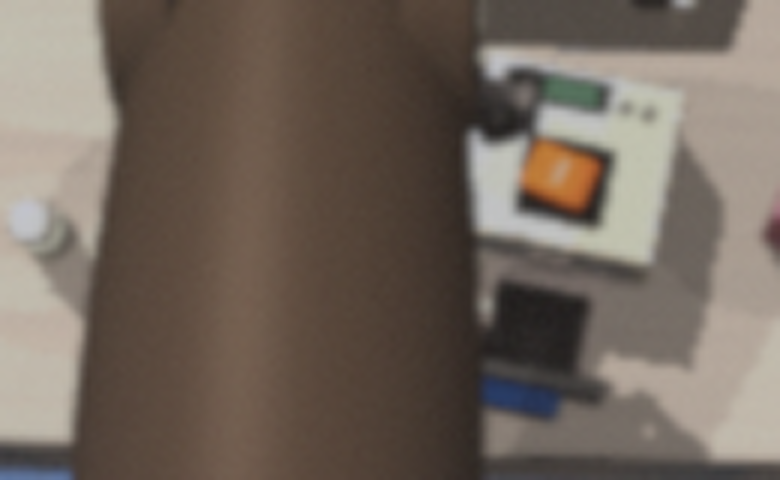

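{"name": "apply_moves", "arguments": {
  "rows": [
    [0.06,0.015,0.02,0,0],
    [0.06,0.02,0.028,0,0],
    [0.06,0.02,0.03,0.01,0],
    [0.06,0,0,0.01,0],
    [0.06,0,0,0.02,0],
    [0.06,0,0,0,0]
  ]
}}

```text
clock: 7.62
position: [0.5005, 0.087, 0.1172]
eef_rot: [-0.003, 0.081, 0.997, -0.001]
force: [0.1, -0.3, -0.4]
width: 0.0599
```

```bash
python3 st.py "[.504,.0855,.028]"; 
python3 look.py side s5 240 380 150 270 5
```

```text
t 7.62 p [0.5005 0.087  0.1172] f [ 0.1 -0.3 -0.4] w 0.0599 yaw 170.75 zax [-0.005 -0.001 -1.   ] q [ 0.17  0.12 -0.29  1.16 -0.    0.33]
[.504,.0855,.028] -> tool [-0.0041 -0.0007  0.0892]
```

View pics/s5.png

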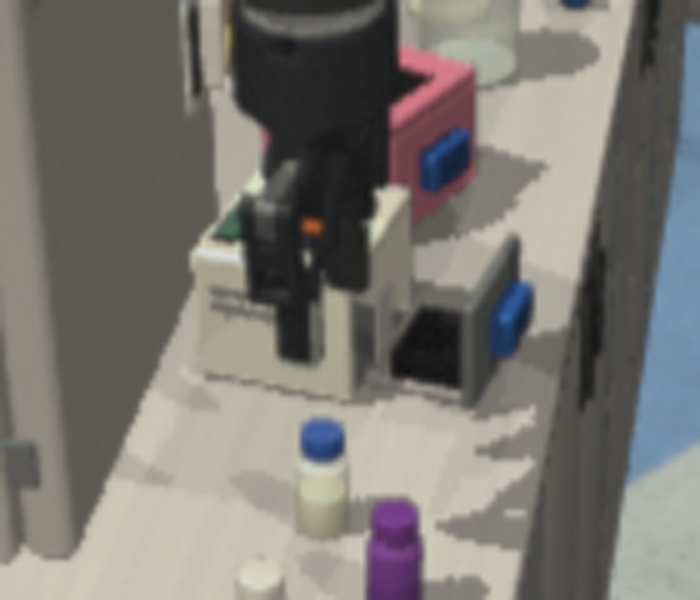

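{"name": "apply_moves", "arguments": {
  "rows": [
    [0.06,-0.002,0,0.015,0],
    [0.06,0,0,0.015,0],
    [0.06,0,0,0.01,0],
    [0.06,0,0,0,0]
  ]
}}

```text
clock: 8.0
position: [0.5039, 0.086, 0.0789]
eef_rot: [-0.002, 0.082, 0.997, -0.0]
force: [-0.9, -0.2, 0.3]
width: 0.0599
```

```bash
python3 st.py "[.504,.0855,.028]"; 
python3 look.py side s6 260 350 180 270 6
```

```text
t 8.0 p [0.5039 0.086  0.0789] f [-0.9 -0.2  0.3] w 0.0599 yaw 170.61 zax [-0.003 -0.001 -1.   ] q [ 0.17  0.15 -0.35  1.07 -0.    0.33]
[.504,.0855,.028] -> tool [-0.0004 -0.0004  0.0509]
```

View pics/s6.png

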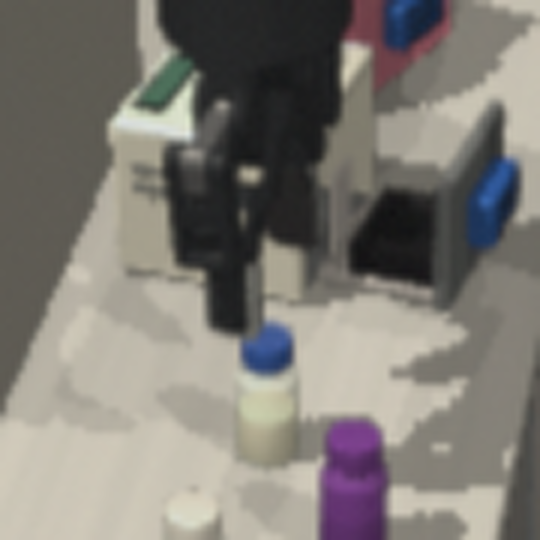

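```bash
python3 - <<'E'
from h import *
o=manip.observe();M=rot(o["eef_rot"]);p=o["position"]
for s in(1,-1):
  for z in (0,-.01): print(s,z,(proj("side",p+M@[0,s*.035,z])-[260,180])*6)
print((proj("side",[.504,.0855,.059])-[260,180])*6,(proj("side",[.504,.0855,.0])-[260,180])*6)
E
```

```text
1 0 [[232.43001807 341.12853931]]
1 -0.01 [[231.54673908 320.46190232]]
-1 0 [[293.22702722 246.27541677]]
-1 -0.01 [[292.64867244 226.12137712]]
[[266.1858836  333.89622616]] [[269.95641876 448.58190769]]
```

The projected finger and cap positions agree with the picture: finger expected at 232,330 and cap at 266,334. Descending to grip.

{"name": "apply_moves", "arguments": {
  "rows": [
    [0.06,0,0,0.015,0],
    [0.06,0,0,0.015,0],
    [0.06,0,0,0.015,0],
    [0.06,0,0,0.005,0],
    [0.06,0,0,0,0]
  ]
}}

```text
clock: 8.47
position: [0.5045, 0.0865, 0.03]
eef_rot: [-0.001, 0.081, 0.997, -0.0]
force: [-0.4, 0.1, -0.6]
width: 0.06
```

{"name": "apply_moves", "arguments": {
  "rows": [
    [0.03,0,0,0,0],
    [0.03,0,0,0,0],
    [0.025,0,0,0,0],
    [0.02,0,0,0,0],
    [0.015,0,0,0,0],
    [0.015,0,0,0,0],
    [0.015,0,0,0,0]
  ]
}}

```text
clock: 9.05
position: [0.506, 0.0868, 0.0318]
eef_rot: [0.001, 0.081, 0.997, 0.0]
force: [-0.4, -0.5, 6.5]
width: 0.0236
```

```bash
python3 st.py; 
python3 look.py side s7 260 350 180 270 6
```

```text
t 9.05 p [0.506  0.0868 0.0318] f [-0.4 -0.5  6.5] w 0.0236 yaw 170.67 zax [ 0.003 -0.    -1.   ] q [ 0.17  0.18 -0.42  0.96 -0.    0.33]
```

View pics/s7.png

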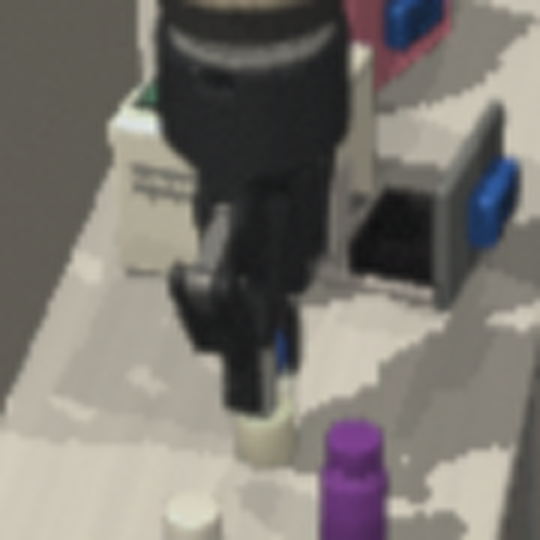

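{"name": "apply_moves", "arguments": {
  "rows": [
    [0.015,0,0,-0.002,0],
    [0.015,0,0,-0.003,0],
    [0.015,0,0,-0.005,0],
    [0.015,0,0,0,0]
  ]
}}

```text
clock: 9.43
position: [0.5055, 0.087, 0.0414]
eef_rot: [0.001, 0.081, 0.997, 0.0]
force: [-0.3, 0.3, 0.1]
width: 0.0238
```

```bash
python3 st.py; 
python3 look.py side s8 260 350 180 270 6
```

```text
t 9.43 p [0.5055 0.087  0.0414] f [-0.3  0.3  0.1] w 0.0238 yaw 170.68 zax [ 0.001  0.    -1.   ] q [ 0.17  0.17 -0.41  0.99  0.    0.33]
```

View pics/s8.png

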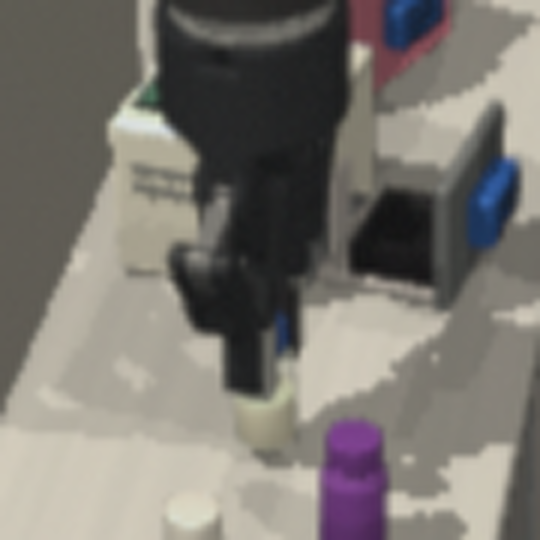

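```bash
python3 - <<'E'
from h import *
t=cv2.imread("pics/t4_full.png")
cv2.imwrite("pics/t4b.png",cv2.resize(t[205:240,305:345],None,fx=16,fy=16,interpolation=cv2.INTER_CUBIC))
s=cv2.imread("pics/s4_full.png")
cv2.imwrite("pics/s4b.png",cv2.resize(s[195:235,305:350],None,fx=14,fy=14,interpolation=cv2.INTER_CUBIC))
u=np.array([np.cos(np.radians(-9.3)),np.sin(np.radians(-9.3))]);C=np.array([.5437,-.070]);w=C-.078*u
print(w);v=np.array([-u[1],u[0]])
for n,o,f in(("top",[305,205],16),("side",[305,195],14)):
  for z,r in((.024,0),):
    pts=[np.r_[w+a*u+b*v,z] for a,b in((0,0),(.02,.025),(.02,-.025),(-.02,-.025),(-.02,.025))]
    print(n,((proj(n,pts)-o+.5)*f).round())
  pts=[np.r_[C-.125*u+b*v,z] for b,z in((0,.043),(.02,.056),(-.02,.056),(.02,.03),(-.02,.03))]
  print("pad",((proj(n,pts)-o+.5)*f).round())
E
```

```text
[ 0.46672525 -0.0573949 ]
top [[305. 241.]
 [196. 115.]
 [453. 163.]
 [414. 368.]
 [157. 319.]]
pad [[258. 475.]
 [151. 450.]
 [364. 490.]
 [155. 460.]
 [362. 500.]]
side [[334. 312.]
 [194. 363.]
 [277. 228.]
 [471. 263.]
 [394. 400.]]
pad [[569. 272.]
 [540. 269.]
 [600. 160.]
 [538. 385.]
 [598. 274.]]
```

View pics/t4b.png

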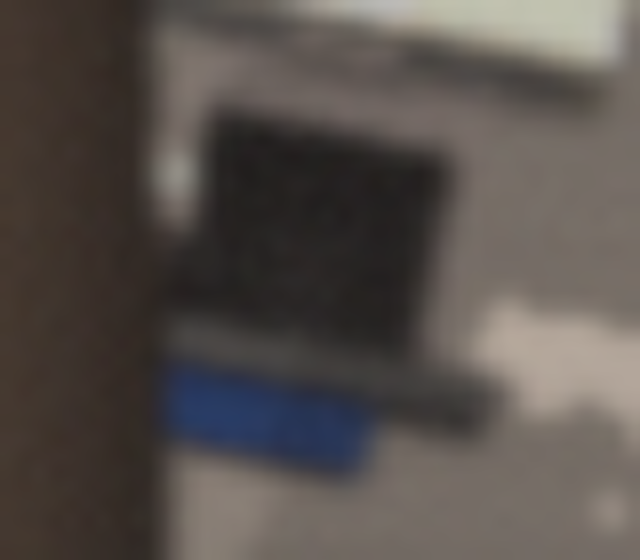

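View pics/s4b.png

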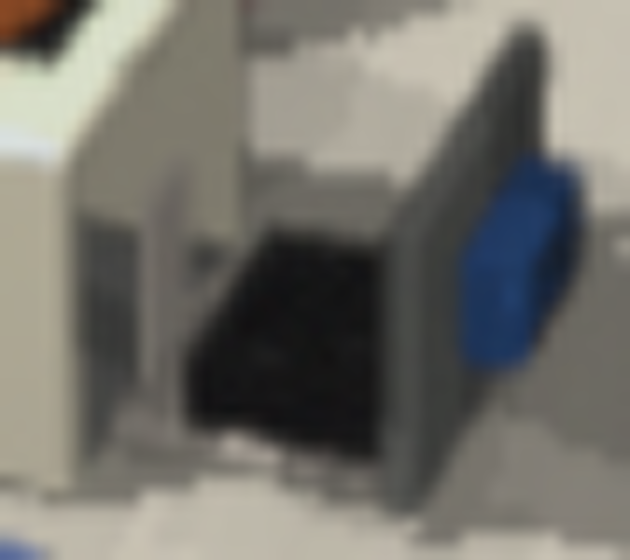

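{"name": "apply_moves", "arguments": {
  "rows": [
    [0.015,0,0,-0.02,0],
    [0.015,0,0,-0.03,0],
    [0.015,0,0,-0.03,0],
    [0.015,0,-0.01,0,0],
    [0.015,0,-0.02,0,0],
    [0.015,0,-0.02,0,0],
    [0.015,0,-0.02,0,0],
    [0.015,0,-0.02,0,0]
  ]
}}

```text
clock: 10.15
position: [0.49, -0.0028, 0.1199]
eef_rot: [-0.0, 0.081, 0.997, -0.0]
force: [-0.7, 0.2, -0.8]
width: 0.0234
```

```bash
python3 st.py "[.470,-.0567,.07]"
```

```text
t 10.15 p [ 0.49   -0.0028  0.1199] f [-0.7  0.2 -0.8] w 0.0234 yaw 170.69 zax [-0. -0. -1.] q [-0.01  0.08 -0.33  1.16 -0.    0.16]
[.470,-.0567,.07] -> tool [ 0.011  -0.0564  0.0499]
```

{"name": "apply_moves", "arguments": {
  "rows": [
    [0.015,0.005,-0.02,0,0],
    [0.015,0.006,-0.02,0,0],
    [0.015,0,-0.01,0,0],
    [0.015,0,0,0.01,0],
    [0.015,0,0,0.01,0],
    [0.015,0,0,0,0]
  ]
}}

```text
clock: 10.65
position: [0.4704, -0.0489, 0.0977]
eef_rot: [-0.002, 0.081, 0.997, 0.0]
force: [-0.2, 0.9, -1.0]
width: 0.0236
```

```bash
python3 st.py "[.470,-.0567,.07]"; python3 look.py side s9 280 360 160 240 7;python3 look.py top t9 235 365 165 245 6
```

```text
t 10.65 p [ 0.4704 -0.0489  0.0977] f [-0.2  0.9 -1. ] w 0.0236 yaw 170.68 zax [-0.003  0.001 -1.   ] q [-0.1   0.07 -0.4   1.11  0.    0.06]
[.470,-.0567,.07] -> tool [-0.001  -0.0077  0.0276]
```

View pics/s9.png

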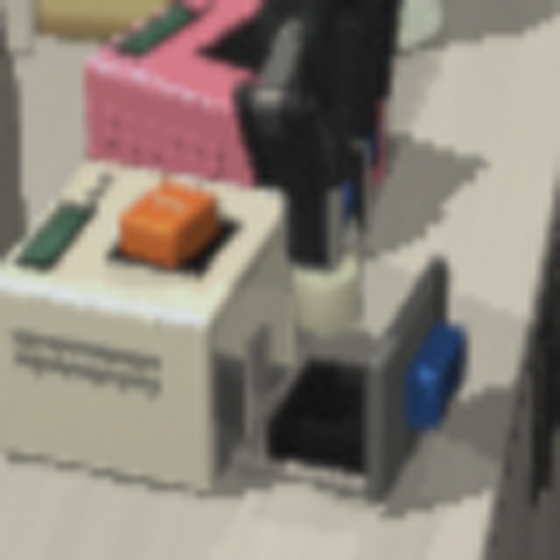

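View pics/t9.png

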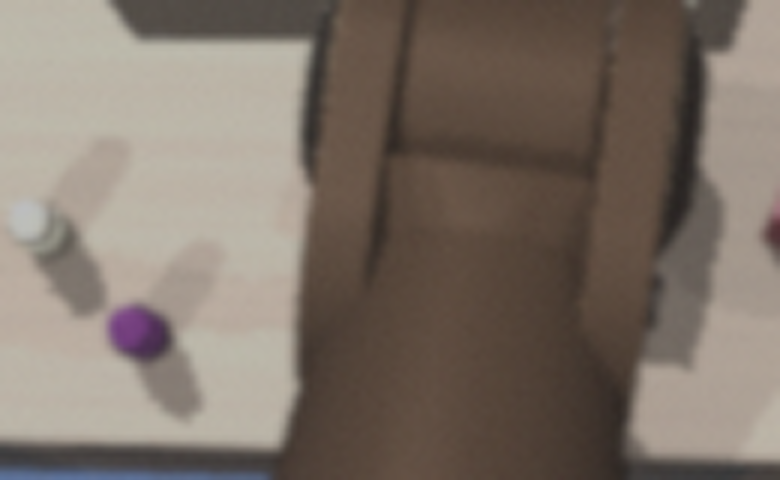

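```bash
python3 - <<'E'
from h import *
o=manip.observe();M=rot(o["eef_rot"]);p=o["position"]
for dx in(-.003,0,.003):
  for hw in(-.0135,0,.0135):
    # silhouette edges perpendicular to view ~ x direction world
    print(dx,hw,((proj("side",p+[0,0,-.0315]+M@[dx,0,0]+np.array([hw,0,0]))-[280,160]+.5)*7).round(1))
E
python3 - <<'E'
import cv2
s=cv2.imread("pics/s9_full.png")
print(s[200:204,318:336].astype(int).sum(2))
E
```

```text
-0.003 -0.0135 [[355.1 318.1]]
-0.003 0 [[319.8 315.2]]
-0.003 0.0135 [[284.6 312.4]]
0 -0.0135 [[362.7 319.4]]
0 0 [[327.3 316.5]]
0 0.0135 [[292.1 313.7]]
0.003 -0.0135 [[370.2 320.7]]
0.003 0 [[334.9 317.8]]
0.003 0.0135 [[299.6 315. ]]
[[364 364 362 376 454 490 521 535 521 515 488 453 402 417 498 508 508 509]
 [377 378 365 370 432 463 489 498 494 474 441 407 383 416 496 508 510 512]
 [384 382 380 394 413 450 468 472 463 447 424 398 374 385 494 508 511 511]
 [382 384 384 400 402 436 454 458 449 434 414 390 370 376 491 508 509 510]]
```

{"name": "apply_moves", "arguments": {
  "rows": [
    [0.015,0,-0.004,0,0],
    [0.015,0,-0.002,0,0],
    [0.015,0,0,0.01,0],
    [0.015,0,0,0.01,0],
    [0.015,0,0,0,0],
    [0.015,0,0,0,0]
  ]
}}

```text
clock: 11.25
position: [0.4696, -0.0553, 0.0792]
eef_rot: [-0.001, 0.081, 0.997, 0.0]
force: [0.2, 0.5, -0.9]
width: 0.0237
```

```bash
python3 st.py "[.469,-.0577,.07]"; python3 look.py side s10 280 360 160 240 7
```

```text
t 11.25 p [ 0.4696 -0.0553  0.0792] f [ 0.2  0.5 -0.9] w 0.0237 yaw 170.68 zax [-0.002  0.    -1.   ] q [-0.12  0.08 -0.43  1.06  0.    0.05]
[.469,-.0577,.07] -> tool [ 0.0001 -0.0025  0.0092]
```

View pics/s10.png

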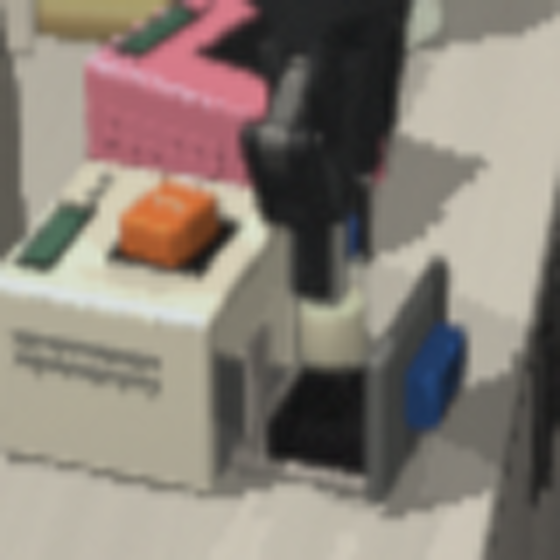

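{"name": "apply_moves", "arguments": {
  "rows": [
    [0.015,0,-0.002,0.01,0],
    [0.015,0,0,0.01,0],
    [0.015,0,0,0.003,0],
    [0.015,0,0,0,0],
    [0.015,0,0,0,0]
  ]
}}

```text
clock: 11.72
position: [0.4698, -0.0574, 0.0569]
eef_rot: [-0.0, 0.081, 0.997, 0.0]
force: [-1.3, -0.3, 0.1]
width: 0.0235
```

```bash
python3 st.py "[.469,-.0577,.0395]"; python3 look.py side s11 300 360 180 240 10; python3 - <<'E'
from h import *
w=np.array([.4687,-.0577]);u=np.array([.987,-.1616]);v=np.array([.1616,.987])
print(((proj("side",[np.r_[w+a*u+b*v,.024] for a,b in((0,0),(.02,.025),(.02,-.025),(-.02,-.025),(-.02,.025),(.016,0),(-.016,0))])-[300,180]+.5)*10).round())
E
```

```text
t 11.72 p [ 0.4698 -0.0574  0.0569] f [-1.3 -0.3  0.1] w 0.0235 yaw 170.67 zax [-0.001  0.    -1.   ] q [-0.12  0.09 -0.47  1.01  0.    0.04]
[.469,-.0577,.0395] -> tool [ 0.0007 -0.0004  0.0174]
[[282. 372.]
 [182. 408.]
 [241. 312.]
 [380. 336.]
 [324. 434.]
 [226. 362.]
 [338. 382.]]
```

View pics/s11.png

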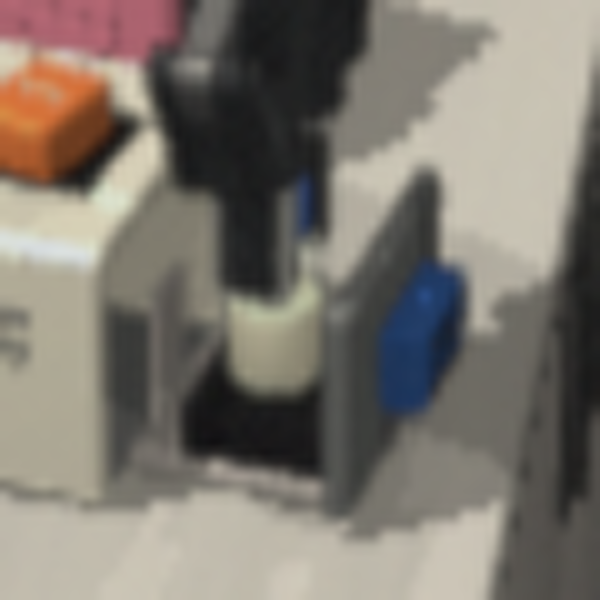

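{"name": "apply_moves", "arguments": {
  "rows": [
    [0.015,0.001,0,0.003,0],
    [0.015,0,0,0.003,0],
    [0.015,0,0,0,0]
  ]
}}

```text
clock: 12.02
position: [0.4688, -0.0572, 0.0508]
eef_rot: [-0.0, 0.081, 0.997, 0.0]
force: [-0.3, 0.5, 0.1]
width: 0.0232
```

{"name": "apply_moves", "arguments": {
  "rows": [
    [0.015,0,0,0.003,0],
    [0.015,0,0,0.002,0],
    [0.015,0,0,0,0]
  ]
}}

```text
clock: 12.27
position: [0.4689, -0.0572, 0.0458]
eef_rot: [-0.0, 0.081, 0.997, 0.0]
force: [0.4, 0.5, 0.3]
width: 0.0241
```

{"name": "apply_moves", "arguments": {
  "rows": [
    [0.015,0,0,0.003,0],
    [0.015,0,0,0.001,0],
    [0.015,0,0,0,0]
  ]
}}

```text
clock: 12.52
position: [0.4689, -0.0572, 0.042]
eef_rot: [-0.0, 0.081, 0.997, -0.0]
force: [-0.8, -0.9, 0.0]
width: 0.0232
```

```bash
python3 st.py; python3 look.py side s12 300 360 180 240 10
```

```text
t 12.52 p [ 0.4689 -0.0572  0.042 ] f [-0.8 -0.9  0. ] w 0.0232 yaw 170.67 zax [-0.  0. -1.] q [-0.12  0.1  -0.49  0.98 -0.    0.04]
```

View pics/s12.png

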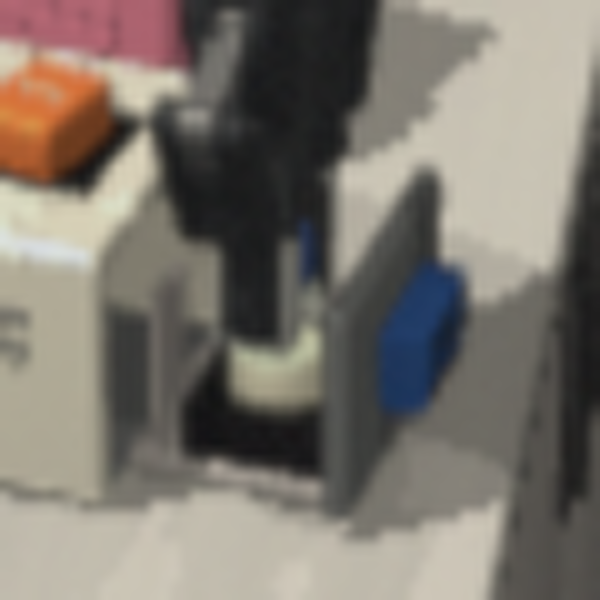

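It's in the well. I'll lower the last bit to the floor, then release.

{"name": "apply_moves", "arguments": {
  "rows": [
    [0.015,0,0,0.001,0],
    [0.015,0,0,0.001,0],
    [0.015,0,0,0,0]
  ]
}}

```text
clock: 12.82
position: [0.4691, -0.0573, 0.0401]
eef_rot: [-0.0, 0.081, 0.997, -0.0]
force: [0.8, 0.4, -0.4]
width: 0.0236
```

{"name": "apply_moves", "arguments": {
  "rows": [
    [0.015,0,0,0.001,0],
    [0.015,0,0,0,0],
    [0.015,0,0,0,0]
  ]
}}

```text
clock: 13.07
position: [0.4694, -0.0573, 0.0398]
eef_rot: [0.0, 0.081, 0.997, -0.0]
force: [-1.0, -0.6, 5.0]
width: 0.0233
```

{"name": "apply_moves", "arguments": {
  "rows": [
    [0.028,0,0,0,0],
    [0.032,0,0,0,0],
    [0.04,0,0,0,0],
    [0.045,0,0,0,0],
    [0.045,0,0,0,0],
    [0.045,0,0,-0.005,0],
    [0.045,0,0,-0.015,0],
    [0.045,0,0,-0.02,0]
  ]
}}

```text
clock: 13.73
position: [0.4678, -0.0571, 0.0786]
eef_rot: [-0.002, 0.081, 0.997, 0.0]
force: [0.4, 1.1, 0.7]
width: 0.0451
```

```bash
python3 st.py; python3 look.py side s13 300 360 180 240 10
```

```text
t 13.73 p [ 0.4678 -0.0571  0.0786] f [0.4 1.1 0.7] w 0.0451 yaw 170.67 zax [-0.003  0.    -1.   ] q [-0.12  0.08 -0.44  1.06  0.    0.04]
```

View pics/s13.png

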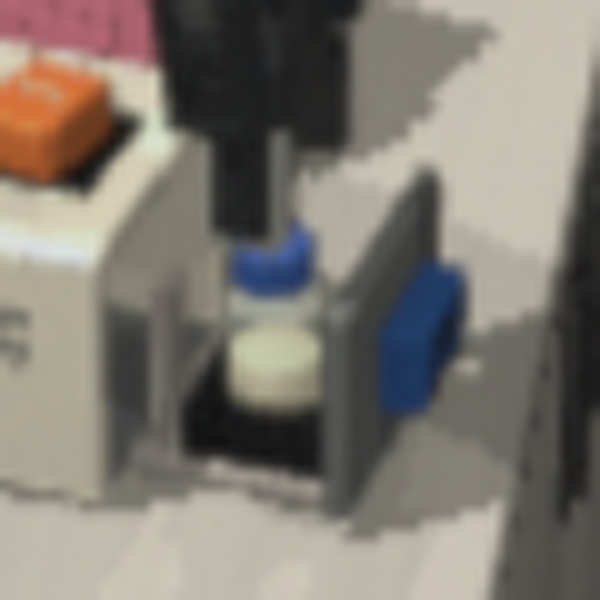

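{"name": "apply_moves", "arguments": {
  "rows": [
    [0.045,0,0,-0.03,0],
    [0.045,0,0,-0.03,0],
    [0.0,0.02,0,-0.01,0],
    [0.0,0.03,0,0,0],
    [0.0,0.02,0,0,0],
    [0,0,0,0,0],
    [0,0,0,0,0]
  ]
}}

```text
clock: 14.37
position: [0.3998, -0.0459, 0.1499]
eef_rot: [0.001, 0.081, 0.997, -0.0]
force: [0.3, -0.8, -0.8]
width: 0.0001
```

```bash
python3 st.py "[.398,-.046,.034]"; python3 look.py side s14 280 360 160 240 7;python3 look.py top t14 285 365 180 245 8
```

```text
t 14.37 p [ 0.3998 -0.0459  0.1499] f [ 0.3 -0.8 -0.8] w 0.0001 yaw 170.68 zax [ 0.002 -0.    -1.   ] q [-0.11 -0.09 -0.44  1.22 -0.    0.05]
[.398,-.046,.034] -> tool [ 0.0019 -0.0004  0.1159]
```

View pics/s14.png

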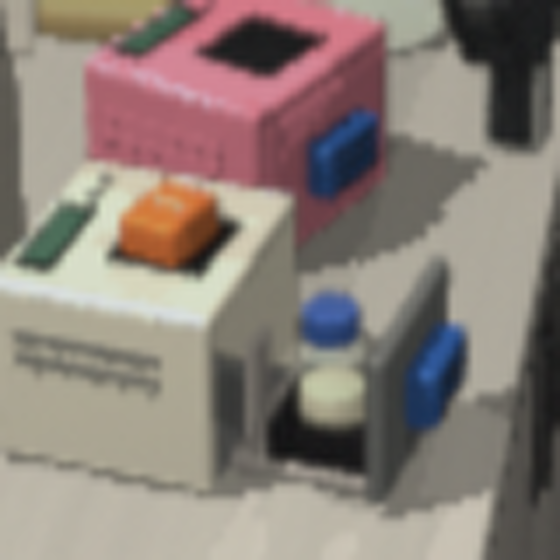

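{"name": "apply_moves", "arguments": {
  "rows": [
    [0,0,0,0.02,0],
    [0,0,0,0.03,0],
    [0,0,0,0.03,0],
    [0,0,0,0.02,0],
    [0,0,0,0.015,0],
    [0,0,0,0,0]
  ]
}}

```text
clock: 14.97
position: [0.3985, -0.0458, 0.0312]
eef_rot: [-0.003, 0.081, 0.997, 0.0]
force: [-0.9, -0.1, 0.5]
width: 0.0002
```

```bash
python3 st.py "[.4114,-.0483,.034]"; python3 look.py side s15 280 400 160 240 6
```

```text
t 14.97 p [ 0.3985 -0.0458  0.0312] f [-0.9 -0.1  0.5] w 0.0002 yaw 170.67 zax [-0.006  0.001 -1.   ] q [-0.11 -0.02 -0.64  0.95  0.    0.05]
[.4114,-.0483,.034] -> tool [-0.0132 -0.0004 -0.0029]
```

View pics/s15.png

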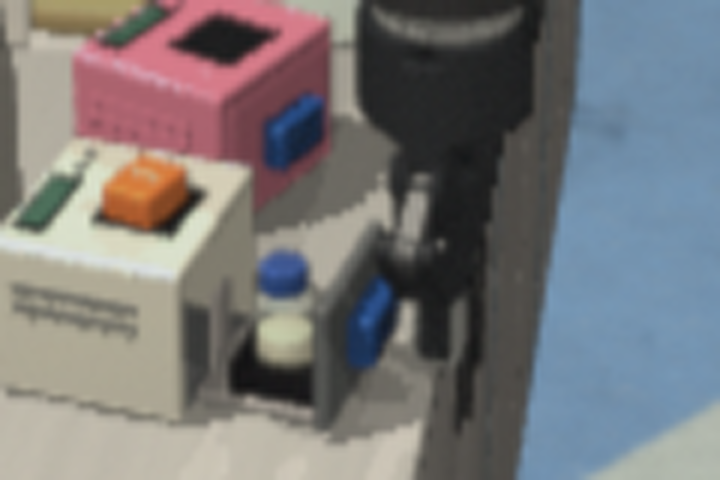

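{"name": "apply_moves", "arguments": {
  "rows": [
    [0,-0.003,0,-0.002,0],
    [0,-0.004,0,0,0],
    [0,-0.003,0,0,0],
    [0,-0.002,0,0,0],
    [0,-0.002,0,0,0],
    [0,-0.002,0,0,0],
    [0,-0.002,0,0,0]
  ]
}}

```text
clock: 15.6
position: [0.4179, -0.0489, 0.0365]
eef_rot: [-0.0, 0.081, 0.997, -0.0]
force: [-2.5, -0.0, 1.4]
width: 0.0004
```

{"name": "apply_moves", "arguments": {
  "rows": [
    [0,-0.002,0,0,0],
    [0,-0.002,0,0,0],
    [0,-0.002,0,0,0],
    [0,-0.002,0,0,0],
    [0,-0.002,0,0,0]
  ]
}}

```text
clock: 16.02
position: [0.4278, -0.0506, 0.0362]
eef_rot: [-0.0, 0.081, 0.997, -0.0]
force: [-1.6, -0.7, 2.1]
width: 0.0
```

```bash
python3 st.py; python3 look.py side s16 280 400 160 240 6
```

```text
t 16.02 p [ 0.4278 -0.0506  0.0362] f [-1.6 -0.7  2.1] w 0.0 yaw 170.67 zax [-0. -0. -1.] q [-0.12  0.03 -0.58  0.96 -0.    0.05]
```

View pics/s16.png

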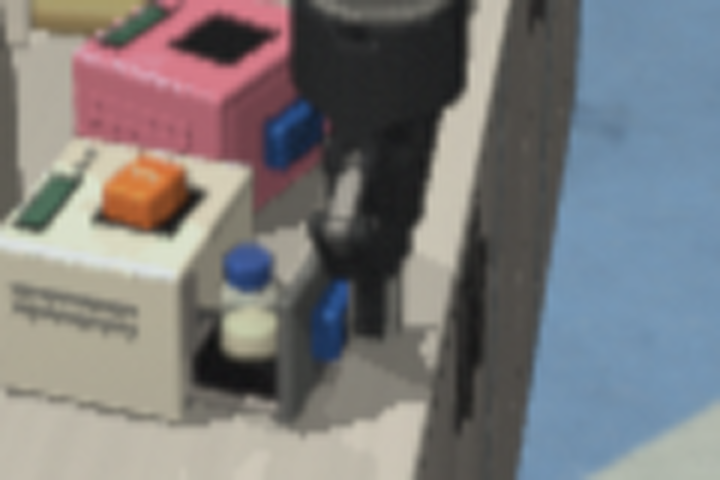

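{"name": "apply_moves", "arguments": {
  "rows": [
    [0,-0.003,0,0,0],
    [0,-0.003,0,0,0],
    [0,-0.003,0,0,0],
    [0,-0.003,0,0,0],
    [0,-0.003,0,0,0],
    [0,-0.003,0,0,0],
    [0,-0.002,0,0,0],
    [0,-0.002,0,0,0]
  ]
}}

```text
clock: 16.73
position: [0.4495, -0.0541, 0.0362]
eef_rot: [-0.0, 0.081, 0.997, -0.0]
force: [-3.2, -1.4, 0.7]
width: 0.0003
```

{"name": "apply_moves", "arguments": {
  "rows": [
    [0,-0.001,0,0,0],
    [0,-0.001,0,0,0],
    [0,-0.001,0,0,0]
  ]
}}

```text
clock: 16.98
position: [0.4523, -0.0545, 0.0362]
eef_rot: [-0.0, 0.081, 0.997, 0.0]
force: [-2.8, -1.0, 0.5]
width: -0.0002
```

```bash
python3 st.py; python3 look.py side s17 280 400 160 240 6
```

```text
t 16.98 p [ 0.4523 -0.0545  0.0362] f [-2.8 -1.   0.5] w -0.0002 yaw 170.67 zax [-0.  0. -1.] q [-0.12  0.08 -0.53  0.96  0.    0.04]
```

View pics/s17.png

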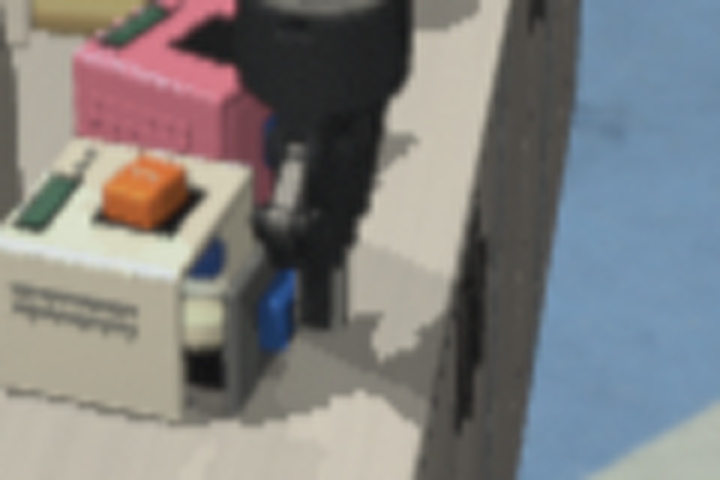

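{"name": "apply_moves", "arguments": {
  "rows": [
    [0,-0.001,0,0,0],
    [0,-0.001,0,0,0],
    [0,-0.001,0,0,0]
  ]
}}

```text
clock: 17.28
position: [0.4552, -0.055, 0.0363]
eef_rot: [-0.0, 0.081, 0.997, 0.0]
force: [-3.7, -1.9, -0.4]
width: 0.0001
```

{"name": "apply_moves", "arguments": {
  "rows": [
    [0,-0.001,0,0,0],
    [0,-0.001,0,0,0],
    [0,-0.001,0,0,0]
  ]
}}

```text
clock: 17.53
position: [0.4582, -0.0555, 0.0362]
eef_rot: [-0.0, 0.081, 0.997, -0.0]
force: [-4.0, -0.8, 0.2]
width: -0.0003
```

{"name": "apply_moves", "arguments": {
  "rows": [
    [0,-0.001,0,0,0],
    [0,-0.001,0,0,0]
  ]
}}

```text
clock: 17.7
position: [0.4596, -0.0558, 0.0362]
eef_rot: [-0.001, 0.081, 0.997, -0.0]
force: [-4.5, -1.4, 1.9]
width: -0.0
```

{"name": "apply_moves", "arguments": {
  "rows": [
    [0,-0.001,0,0,0],
    [0,-0.001,0,0,0]
  ]
}}

```text
clock: 17.87
position: [0.4614, -0.0561, 0.0362]
eef_rot: [-0.001, 0.081, 0.997, -0.0]
force: [-6.7, -2.0, 3.2]
width: 0.0001
```

{"name": "apply_moves", "arguments": {
  "rows": [
    [0,-0.001,0,0,0],
    [0,-0.001,0,0,0]
  ]
}}

```text
clock: 18.03
position: [0.4633, -0.0564, 0.0362]
eef_rot: [-0.001, 0.081, 0.997, -0.0]
force: [-5.7, -0.3, 3.4]
width: 0.0001
```

{"name": "apply_moves", "arguments": {
  "rows": [
    [0,-0.001,0,0,0],
    [0,-0.001,0,0,0]
  ]
}}

```text
clock: 18.2
position: [0.4651, -0.0568, 0.0362]
eef_rot: [-0.001, 0.081, 0.997, -0.0]
force: [-7.0, -1.2, 1.9]
width: 0.0001
```

```bash
python3 st.py; python3 look.py side s18 280 380 160 240 7
```

```text
t 18.2 p [ 0.4651 -0.0568  0.0362] f [-7.  -1.2  1.9] w 0.0001 yaw 170.67 zax [-0.002 -0.    -1.   ] q [-0.12  0.1  -0.51  0.97 -0.    0.04]
```

View pics/s18.png

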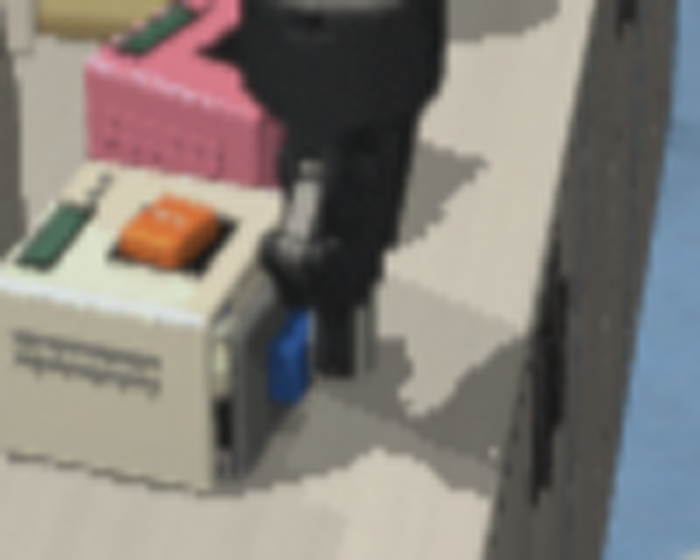

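The key has dipped (near 170,230 in the crop), so the hook is riding over the catch. I'll carry on in small steps.

{"name": "apply_moves", "arguments": {
  "rows": [
    [0,-0.001,0,0,0],
    [0,-0.001,0,0,0]
  ]
}}

```text
clock: 18.42
position: [0.467, -0.0572, 0.0362]
eef_rot: [-0.001, 0.081, 0.997, -0.0]
force: [-7.3, -2.1, 3.4]
width: 0.0003
```

{"name": "apply_moves", "arguments": {
  "rows": [
    [0,-0.001,0,0,0],
    [0,-0.001,0,0,0]
  ]
}}

```text
clock: 18.58
position: [0.4696, -0.0576, 0.0363]
eef_rot: [-0.0, 0.081, 0.997, -0.0]
force: [-4.2, -2.0, 0.7]
width: 0.0
```

{"name": "apply_moves", "arguments": {
  "rows": [
    [0,-0.001,0,0,0],
    [0,-0.001,0,0,0]
  ]
}}

```text
clock: 18.75
position: [0.4721, -0.0579, 0.0363]
eef_rot: [-0.0, 0.081, 0.997, -0.0]
force: [-2.8, -1.5, 0.3]
width: -0.0002
```

```bash
python3 st.py; python3 look.py side s19 280 380 160 240 7
```

```text
t 18.75 p [ 0.4721 -0.0579  0.0363] f [-2.8 -1.5  0.3] w -0.0002 yaw 170.67 zax [-0. -0. -1.] q [-0.12  0.11 -0.49  0.96 -0.    0.04]
```

View pics/s19.png

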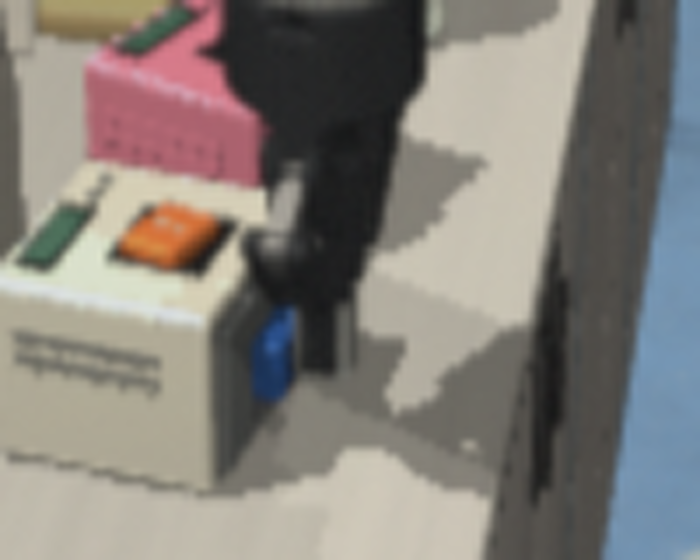

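The force has dropped but the key is still down and lower than before, so it has not clicked yet. I'll keep going gently.

{"name": "apply_moves", "arguments": {
  "rows": [
    [0,-0.001,0,0,0],
    [0,0,0,0,0]
  ]
}}

```text
clock: 18.97
position: [0.4739, -0.0577, 0.0365]
eef_rot: [0.001, 0.081, 0.997, 0.0]
force: [0.3, -0.6, 0.2]
width: 0.0001
```

```bash
python3 st.py; python3 look.py side s20 285 325 175 205 15
```

```text
t 18.97 p [ 0.4739 -0.0577  0.0365] f [ 0.3 -0.6  0.2] w 0.0001 yaw 170.68 zax [ 0.001  0.001 -1.   ] q [-0.12  0.11 -0.49  0.96  0.    0.04]
```

View pics/s20.png

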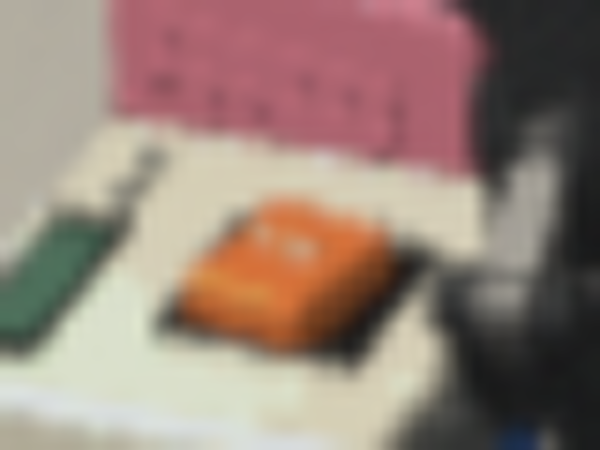

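{"name": "apply_moves", "arguments": {
  "rows": [
    [0,0,0,0,0],
    [0,0,0,0,0],
    [0,0,0,0,0]
  ]
}}

```text
clock: 19.27
position: [0.4733, -0.0576, 0.0365]
eef_rot: [0.0, 0.081, 0.997, 0.0]
force: [-2.2, 0.8, 1.0]
width: -0.0
```

```bash
python3 st.py; python3 look.py side s21 285 325 175 215 14
```

```text
t 19.27 p [ 0.4733 -0.0576  0.0365] f [-2.2  0.8  1. ] w -0.0 yaw 170.69 zax [ 0.     0.001 -1.   ] q [-0.12  0.11 -0.49  0.97  0.    0.04]
```

View pics/s21.png

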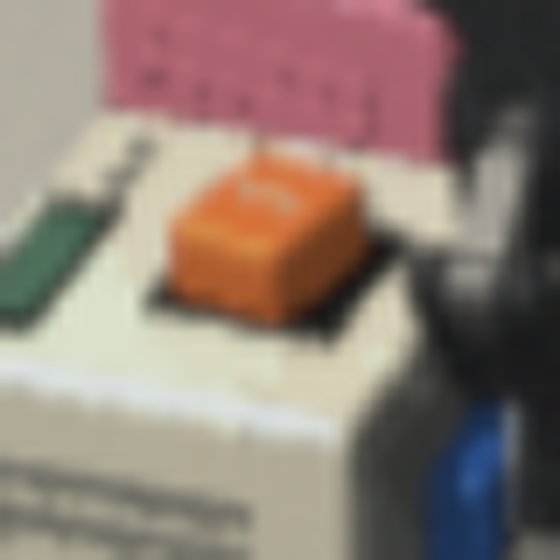

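The key is back up, so the latch has clicked. Backing off slowly and checking.

{"name": "apply_moves", "arguments": {
  "rows": [
    [0,0.002,0,0,0],
    [0,0.002,0,0,0],
    [0,0.003,0,0,0],
    [0,0.005,0,0,0],
    [0,0.01,0,0,0],
    [0,0.02,0,0,0],
    [0,0.02,0,-0.02,0],
    [0,0.01,0,-0.03,0]
  ]
}}

```text
clock: 19.98
position: [0.3968, -0.0456, 0.084]
eef_rot: [-0.004, 0.081, 0.997, 0.0]
force: [0.9, -1.0, -0.3]
width: 0.0
```

{"name": "apply_moves", "arguments": {
  "rows": [
    [0,0.01,-0.02,-0.03,0],
    [0,0,-0.03,-0.03,0],
    [0,0,-0.03,-0.03,0],
    [0,0,-0.03,0,0],
    [0,0,-0.03,0,0],
    [0,0,0,0,0],
    [0,0,0,0,0],
    [0,0,0,0,0]
  ]
}}

```text
clock: 20.65
position: [0.3689, -0.1814, 0.175]
eef_rot: [-0.0, 0.082, 0.997, 0.0]
force: [0.5, 0.6, -0.2]
width: -0.0
```

```bash
python3 st.py; python3 look.py side s22 240 380 140 260 5;python3 look.py top t22 190 360 165 245 4
```

```text
t 20.65 p [ 0.3689 -0.1814  0.175 ] f [ 0.5  0.6 -0.2] w -0.0 yaw 170.63 zax [-0.     0.001 -1.   ] q [-0.46 -0.08 -0.38  1.28  0.   -0.29]
```

View pics/s22.png

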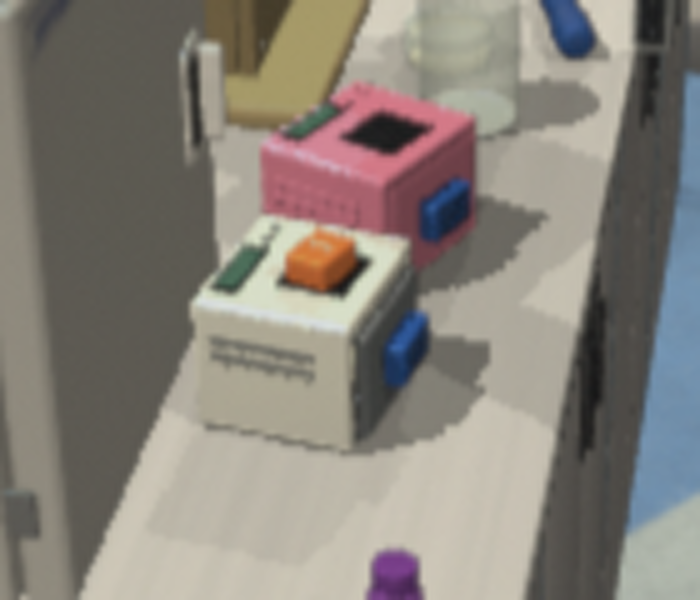

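View pics/t22.png

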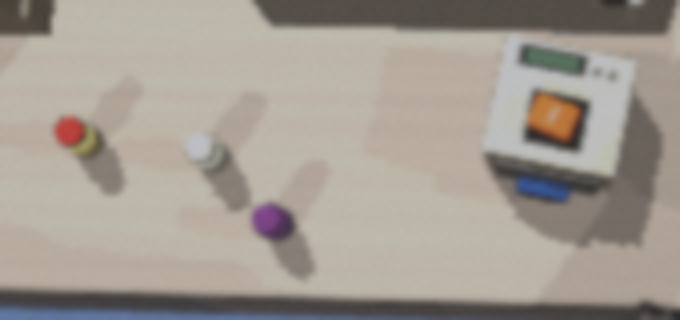

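The tray stays shut with nothing touching it: the pad is at (405,350) in the side crop, as at the start. The key is up and the other vials and the beaker haven't moved.

```bash
python3 -c "
from bench import manip
print(manip.job_done())"
```

```text
the job is handed in; nothing more can be done
None
```

The blue-capped vial is loaded in the photometer and the tray is latched shut. I handed the job in at about 20.7 s on the robot's clock, against the 72 s limit.

- **Key:** I pressed it straight down in small steps. The highest force reading was about 3.3 N, below the stated 5 to 8 N, because I only took readings between steps. The tray came out fully and the key came back up.
- **Vial:** I gripped it from above and lowered it to the floor of the well. It met the floor at about 5 N and was standing upright after release. The gripper read 23.6 mm on a 27 mm vial. I did not find out why, but the vial lifted and stood straight.
- **Tray:** I pushed it home with readings of about 8 N at most. The force dropped before the latch caught, and a picture showed the key still down, so I went about 1 mm further. The key then came back up, which is the click.
- **Last checks:** With the arm clear for about a second, both cameras showed the tray shut and the key up. The red, white and purple vials, the pink look-alike and the beaker were where they started. With the tray shut I could not see the vial in its well; it was upright when last seen going in.

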